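Check the airbrush reservoir's pressure with the push-on gauge

TASK

Take the push-on pressure gauge out of its wooden stand and press its bell mouth straight down over the tall valve stem of the airbrush air reservoir: press with about 20 N (it needs more than 15 N to seal; over 25 N damages the valve) and keep that up for two seconds, so that the air pushes the white reading rod out as far as it will come. Then stand the gauge back upright in its stand with the rod still out and let go, without touching the rod or disturbing the other things on the table.

Things in the scene. Friction and masses are not known exactly. Their poses are not given: they have to be found in the camera images.
- gauge_grip (a point): Loose push-on gauge, about 230 g: centre of its black ribbed grip block (34 mm along x, 24 mm thick across y, 42 mm high). Grip its flat sides across y, from above. z up, on the mouth's axis. x along the reading barrel, a level aluminium tube 15 to 18 mm thick at this height, ending 85 mm from here; the white rod comes out of its end.
- gauge_mouth (a point): Middle of the gauge's lower lip, 58 mm below the grip centre: open steel bell, lip 36 mm outside and 28 mm inside, narrowing in 8 mm to a 19.6 mm bore (27.6 mm outside). A sprung rubber seal 14 mm up the bore yields up to 9 mm at 2.4 N/mm, then stops hard. The air pushes back with up to 7 N more, different each time.
- gauge_rod (a joint): How far the white reading rod (6 mm thick, dark ring every 5 mm) has come out, m: 0 at first (4 mm tip showing), at most 0.034. It starts out once the seal is pressed in about 1 mm and stops at the unknown pressure's reading, about 10 to 26 mm. Friction keeps it out when the gauge is taken off; a touch can push it back.
- rod_end (a point): Tip of the white reading rod, 89 mm from the grip centre along the gauge's x when the rod is in, farther by the joint's value when it is out.
- valve_base (a point): Foot of the valve stem: centre of the top of a steel boss (30 mm wide) on the reservoir, 88 mm above the table. The stem, an upright brass tube 15.6 mm thick with a 10 mm bore, rises on this axis. Its rim stands 30 to 54 mm above this point: it is screwed in differently each time, and not measured. 14 mm of stem enter the gauge before its rim meets the seal.
- tank: The air reservoir: grey cylinder 170 mm long, 76 mm thick, lying on dark feet, fixed. Origin on the table under its middle, x along it; top of the cylinder 84 mm up. The valve stem stands 25 mm from the middle toward -x; the short capped brass outlet 35 mm toward +x (26 mm wide, top 106 mm above the table) is not the valve.
- stand_floor (a point): Centre of the floor of the round hole in the gauge's stand, a dark wooden block 74 x 74 x 22 mm fixed to the table. Hole 40 mm wide, 14 mm deep, floor 8 mm above the table; the gauge's bell mouth stands upright in it on this floor, the barrel heading any way.
- ink_tin_red: bystander: round ink tin with a red lid, 70 mm wide, 40 mm high; origin at the centre of its underside. Leave alone.
- sanding_block: bystander: brown sanding block, 42 x 72 x 30 mm; origin at the centre of its underside. Leave alone.
- solvent_jar: bystander: squat brown-grey jar, 68 mm wide, 41 mm high; origin at the centre of its underside. Leave alone.
Mind the look-alikes: they are no part of the job. What is shaped like the part that bears stand_floor but turquoise is not meant.

How it is judged:
By the outcome, as a careful person would: the job done as asked, in the order asked, and still so for the second after the job is handed in, with the robot touching nothing.
It also fails if it takes over 61 s, if anything falls off the work surface, if the arm or the gripper's body presses on something with over 40 N, if the wrist force passes 120 N, or if a joint passes its speed limit or range.

ROBOT

A 6-joint arm with a two-finger parallel gripper is mounted at the origin on a cart in front of the work surface, level with it; the furniture and walls round the work are solid. World frame = base frame: x ahead of the robot, y to its left, z up, the work surface at z = 0. Lengths are in m, angles in rad, forces in N, time in s.
With the tool pointing down it reaches from about 0.375 to 0.925 m from the base axis. Payload 5.7 kg.
Tool frame: the origin (TCP) lies on the centre line of the jaws, within the pads' length; the fingertips stand 14 mm ahead of it and the grasp point (between the pads) lies 5 mm behind it; y points along the fingers, z is the direction in which the jaws open and shut, and the axes are right-handed (so a half turn about y gives the same grasp; the last joint's range is limited). The gripper opens to 88 mm and grips with 3 to 60 N. Pads are 20 mm wide; open, the fingers measure 115 mm over their backs; the gripper's body (75 mm by 178 mm) begins 61 mm behind the grasp point.
Start: joints at [-1.427, 0.359, 1.51, -0, 1.272, -0.115], TCP at [0.154, -0.58, 0.237] pointing down, gripper open.
Joint ranges: [-2.97, 2.97], [-1.01, 2.36], [0.21, 2.38], [-0.96, 4.11], [0.2, 2.71], [-2.98, 2.98]. Speed limits (rad/s): [2.39, 2.39, 3.14, 3.14, 3.14, 3.14].

INTERFACE

Orientations are given as a unit quaternion [w, x, y, z].
In Python, from cell import sensors, optics, ticket gives the robot as it stands.
- The arm moves only by the shell command python3 -m inch 'ROWS' [FORCE]. ROWS is JSON, one flat list of numbers, 5 for each row, row after row: the closure, from -1 (fully open) to 1 (shut), so that 0 is half open, then the shift along the world's x, y, z in mm, then the turn about the world's z in degrees. In form: [fingers, tx, ty, tz, turn, fingers, tx, ty, tz, turn, ...]. A call has 1 to 10 rows; each row is the pose to reach, as a shift and turn from the pose commanded when the call began; what a row does not reach only later rows make up. A row lasts 1/10 s, in which the tool goes at most 50 mm and 8.59 degrees, less where a joint would pass 70% of its speed; a pose out of reach is approached as far as the arm can. A call with a gripper value outside its range is refused whole. The fingers move at their own pace and stop on an object; FORCE is the grip in N (left out, the last holds). Time passes only in rows, so rows that repeat a pose let the fingers close. It gives the time, the measured TCP pose, the force and the opening at its end, in the units of the state.
- sensors.get_state(): the state, without advancing time (a new reading comes with each control period).
- optics.capture(name): name is "scene" or "side" or "wrist"; returns a dict with "image" (420x560x3 uint8, red, green, blue), "z_map" (420x560 float32, m along the optical axis (not along the pixel's ray), 0 where there is no reading), "fx", "fy", "cx", "cy" (pixels), "rvec" (rotation vector, rad) and "tvec" (3), from world to camera coordinates, as OpenCV has them. Camera axes: x right, y down, z forward; pixel columns grow to the right and rows downward; lengths in m; the calibration is good to about 2 mm. The wrist camera is an equidistant fisheye: a pixel r from the principal point sees the ray r / f radians off the axis. A picture is of the moment at which its call begins.
- ticket.finish_job(): hands the job in, once; it reports no verdict.
The state is a dict: "time_s": time; "joint_pos": joint angles; "joint_velocities": joint speeds; "tau": joint torques, N m; "tcp_pos": TCP position; "tool_rot": TCP orientation; "force": force on the tool from outside, world axes, zero at the start; "ft_torque": the same for the moment, N m; "width": opening from 0.0 (shut) to 1.0 (fully open).
Only numpy, scipy, OpenCV 4.12 (cv2) and the standard library are available. Lean on these libraries where they do the work, as an engineer would, in place of code of your own. Each camera call takes 0.05 s, during which the arm holds its last target.

## Working session

There is one attempt and no reset: what is moved stays moved. The work goes in short steps, Python scripts to look and compute and a shell command to move; the robot and the scene stay as the last step left them, time stands still between calls to the robot, and variables do not carry over. Pictures are saved under pics/ and viewed, and the job is handed in when it is done.

```bash
ls; mkdir -p pics
cat > h.py <<'E'
import numpy as np,cv2
from cell import sensors,optics,ticket
def snap(n,tag):
    c=optics.capture(n); np.savez(f'{tag}.npz',**c); cv2.imwrite(f'pics/{tag}.png',c['image'][:,:,::-1]); return c
def load(tag): return dict(np.load(f'{tag}.npz'))
def cloud(c):
    R=cv2.Rodrigues(c['rvec'])[0]; z=c['z_map']; v,u=np.indices(z.shape)
    p=np.stack([(u-c['cx'])/c['fx']*z,(v-c['cy'])/c['fy']*z,z],-1)
    return (p-c['tvec'].ravel())@R
def st():
    s=sensors.get_state(); print({k:np.round(v,4).tolist() for k,v in s.items()})
E
python3 - <<'E'
from h import *
st()
for n in('scene','side','wrist'):
    c=snap(n,n+'0'); print(n,c['fx'],c['cx'],c['cy'],c['rvec'].ravel(),c['tvec'].ravel())
E
```

```text
pics
{'time_s': 0.0, 'joint_pos': [-1.4271, 0.3595, 1.5114, -0.0, 1.2725, -0.1151], 'joint_velocities': [0.004, -0.0003, -0.0011, 0.0002, 0.0009, -0.0016], 'tau': [-0.0017, -51.5383, -27.0726, 0.0673, 0.0348, -0.0001], 'tcp_pos': [0.1535, -0.5794, 0.2359], 'tool_rot': [0.0912, -0.0913, 0.7018, -0.7006], 'force': [-0.1772, -0.61, 0.8367], 'ft_torque': [0.0778, -0.0225, 0.0184], 'width': 1.0007}
scene 427.44842441444445 274.7306675836937 209.64216316047677 [ 1.30609431 -2.36715333  0.8461836 ] [0.31464772 0.4230202  0.65735682]
side 515.2626243797798 282.66978566779477 212.57082375636895 [ 2.24264008 -0.1291919   0.04215837] [-0.5666896   0.11507198  1.03957097]
wrist 325.19226210127806 281.95668306460203 211.16652625240445 [-2.30421027  1.77339324  0.25392204] [-0.59970158 -0.03335291  0.38937668]
```

View pics/scene0.png

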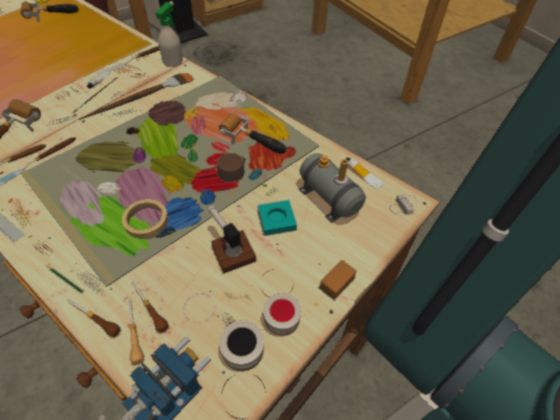

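View pics/side0.png

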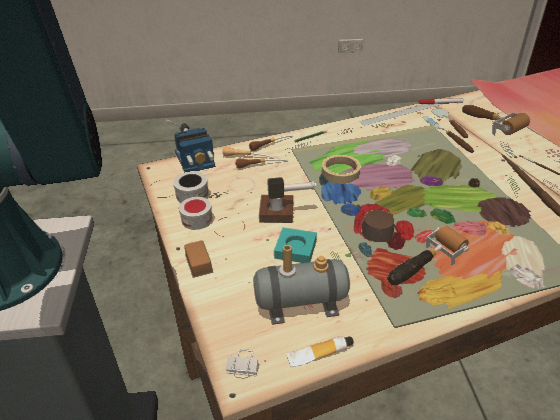

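View pics/wrist0.png

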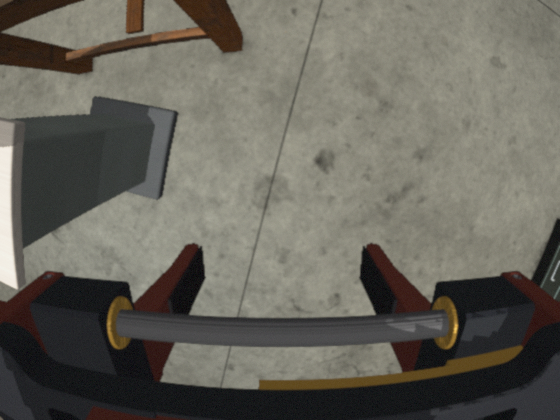

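Run:
```python
from h import *
for n,boxes in (('scene',{'g':(195,190,265,280),'t':(290,140,375,225)}),('side',{'g':(250,165,325,230),'t':(240,235,360,325)})):
    c=load(n+'0'); P=cloud(c); im=c['image']
    for k,(a,b,d,e) in boxes.items():
        q=cv2.resize(im[b:e,a:d],None,fx=6,fy=6,interpolation=cv2.INTER_CUBIC); cv2.imwrite(f'pics/{n}_{k}.png',q[:,:,::-1])
        p=P[b:e,a:d].reshape(-1,3)
        lv=[(.015,.025),(.04,.05),(.05,.07),(.07,.08),(.08,.095),(.095,.12),(.12,.16)]
        for l in lv:
            s=p[(p[:,2]>l[0])&(p[:,2]<l[1])]
            if len(s)>3: print(n,k,l,len(s),s.min(0).round(3),np.median(s,0).round(4),s.max(0).round(3))
```

```text
scene g (0.015, 0.025) 950 [ 0.527 -0.005  0.015] [0.5652 0.114  0.0221] [0.753 0.157 0.025]
scene g (0.04, 0.05) 24 [0.554 0.108 0.04 ] [0.5607 0.1269 0.0439] [0.573 0.129 0.05 ]
scene g (0.05, 0.07) 115 [0.551 0.104 0.05 ] [0.5558 0.1238 0.0635] [0.65  0.129 0.07 ]
scene g (0.07, 0.08) 191 [0.55  0.106 0.07 ] [0.6154 0.1194 0.0733] [0.657 0.129 0.08 ]
scene g (0.08, 0.095) 192 [0.551 0.104 0.08 ] [0.565  0.1173 0.0883] [0.584 0.128 0.092]
scene t (0.015, 0.025) 251 [ 0.504 -0.277  0.015] [ 0.6229 -0.1571  0.0205] [ 0.769 -0.021  0.025]
scene t (0.04, 0.05) 186 [ 0.501 -0.181  0.04 ] [ 0.5494 -0.1186  0.0453] [ 0.665 -0.112  0.05 ]
scene t (0.05, 0.07) 620 [ 0.502 -0.19   0.05 ] [ 0.559  -0.1219  0.0618] [ 0.665 -0.113  0.07 ]
scene t (0.07, 0.08) 585 [ 0.503 -0.188  0.07 ] [ 0.566  -0.1334  0.076 ] [ 0.667 -0.12   0.08 ]
scene t (0.08, 0.095) 699 [ 0.509 -0.177  0.08 ] [ 0.5778 -0.1492  0.0835] [ 0.666 -0.128  0.095]
scene t (0.095, 0.12) 125 [ 0.555 -0.161  0.095] [ 0.5685 -0.1501  0.1036] [ 0.63  -0.141  0.12 ]
scene t (0.12, 0.16) 77 [ 0.555 -0.163  0.121] [ 0.5602 -0.1526  0.13
[... 435 characters left out ...]
0884] [0.584 0.126 0.092]
side t (0.015, 0.025) 621 [ 0.518 -0.195  0.015] [ 0.5999 -0.0321  0.0221] [0.654 0.012 0.025]
side t (0.04, 0.05) 334 [ 0.501 -0.198  0.04 ] [ 0.5857 -0.1925  0.0454] [ 0.672 -0.141  0.05 ]
side t (0.05, 0.07) 1088 [ 0.501 -0.199  0.05 ] [ 0.5826 -0.1894  0.0613] [ 0.672 -0.144  0.07 ]
side t (0.07, 0.08) 952 [ 0.503 -0.193  0.07 ] [ 0.5847 -0.1784  0.0759] [ 0.67  -0.127  0.08 ]
side t (0.08, 0.095) 1133 [ 0.509 -0.184  0.08 ] [ 0.5825 -0.1624  0.0836] [ 0.665 -0.133  0.095]
side t (0.095, 0.12) 188 [ 0.555 -0.167  0.095] [ 0.6124 -0.1613  0.1033] [ 0.631 -0.145  0.12 ]
side t (0.12, 0.16) 120 [ 0.555 -0.168  0.12 ] [ 0.5616 -0.1618  0.1355] [ 0.569 -0.15   0.144]
```

Run:
```python
import cv2,numpy as np
a=[cv2.imread(f'pics/{n}.png') for n in('scene_g','side_g','scene_t','side_t')]
a=[cv2.copyMakeBorder(cv2.resize(x,None,fx=min(400/x.shape[1],300/x.shape[0]),fy=min(400/x.shape[1],300/x.shape[0])),0,0,0,0,0) for x in a]
o=np.zeros((600,800,3),np.uint8)
for i,x in enumerate(a): o[(i//2)*300:(i//2)*300+x.shape[0],(i%2)*400:(i%2)*400+x.shape[1]]=x[:300,:400]
cv2.imwrite('pics/m.png',o)
```

```text
(no output)
```

View pics/m.png

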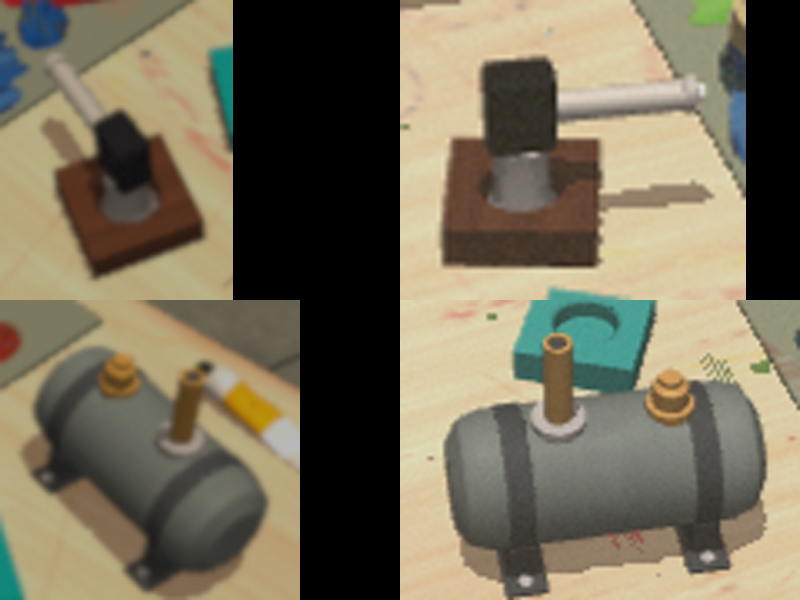

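Run:
```python
from h import *
from scipy.optimize import least_squares
for n in('scene','side'):
    P=cloud(load(n+'0')).reshape(-1,3)
    b=lambda x0,x1,y0,y1,z0,z1:P[(P[:,0]>x0)&(P[:,0]<x1)&(P[:,1]>y0)&(P[:,1]<y1)&(P[:,2]>z0)&(P[:,2]<z1)]
    t=b(.545,.589,.09,.14,.0855,.093); print(n,'grip top',len(t),t.mean(0),np.median(t[:,2]),cv2.minAreaRect((t[:,:2]*1000).astype(np.float32)))
    t=b(.592,.65,.09,.15,.05,.085)
    f=lambda q:np.hypot(*( np.stack([t[:,1]-q[0]-q[1]*(t[:,0]-.567), t[:,2]-q[2]-q[3]*(t[:,0]-.567)])))-q[4]
    r=least_squares(f,[.116,0,.066,0,.008],loss='soft_l1',f_scale=.001); print(' barrel',len(t),r.x, 'rms',np.sqrt(np.mean(r.fun**2)))
    t=b(.59,.68,.08,.16,.05,.085);print(' barrel end',np.sort(t[:,0])[-8:])
    t=b(.53,.6,-.19,-.12,.1,.133)
    f=lambda q:np.hypot(t[:,0]-q[0],t[:,1]-q[1])-.0078
    r=least_squares(f,[.5625,-.157],loss='soft_l1',f_scale=.001);print(' stem',len(t),r.x,np.sqrt(np.mean(r.fun**2)))
    t=b(.545,.58,-.18,-.14,.1,.17);print(' rim z',np.sort(t[:,2])[-25::4])
    t=b(.5,.65,.06,.19,.019,.0245); print(' stand',cv2.minAreaRect((t[(t[:,0]<.62)][:,:2]*1000).astype(np.float32)))
    t=b(.61,.64,-.19,-.13,.0955,.12);print(' outlet',t.mean(0),t.min(0),t.max(0))
```

```text
scene grip top 161 [0.56693794 0.11665506 0.08864428] 0.0887358794762186 ((567.7843017578125, 116.12727355957031), (32.912960052490234, 23.473478317260742), 1.6397312879562378)
 barrel 163 [0.1156571  0.03721165 0.06726762 0.00092491 0.00699488] rms 0.0010764869024880584
 barrel end [0.65145169 0.65217446 0.6522598  0.65236625 0.65357939 0.65388642
 0.65420837 0.65735925]
 stem 79 [ 0.56374253 -0.15594198] 0.0011028314464055916
 rim z [0.13897703 0.13921019 0.13953513 0.14020401 0.14044307 0.14128394
 0.1423024 ]
 stand ((567.810791015625, 115.60955810546875), (74.81537628173828, 75.83622741699219), 81.7675552368164)
 outlet [ 0.62029907 -0.1499466   0.10215824] [ 0.61258236 -0.16136872  0.09602231] [ 0.63045455 -0.14132322  0.10849909]
side grip top 112 [0.56714914 0.11116685 0.08901193] 0.08919219659969958 ((567.3322143554688, 112.59940338134766), (33.424522399902344, 26.669940948486328), 3.192534923553467)
 barrel 181 [0.11322833 0.02877549 0.06764965 0.00847282 0.00632424] rms 0.0017051640589944947
 barrel end [0.65251249 0.65283013 0.65283506 0.6535037  0.65478834 0.65532182
 0.65546096 0.65550298]
 stem 123 [ 0.56202872 -0.15668439] 0.0009204904521645077
 rim z [0.1398642  0.14010503 0.14044772 0.14061154 0.14123147 0.14158149
 0.14375062]
 stand ((566.77490234375, 112.91827392578125), (78.13920593261719, 73.45775604248047), 83.00089263916016)
 outlet [ 0.62109493 -0.15760417  0.10239513] [ 0.61199026 -0.16450244  0.09561108] [ 0.63104935 -0.14496815  0.10863374]
```

Run:
```python
from h import *
from scipy.spatial.transform import Rotation as R
q=sensors.get_state()['tool_rot'];M=R.from_quat(np.r_[q[1:],q[0]]).as_matrix();print(M.round(4)); z=M[:,2];print('z yaw',np.degrees(np.arctan2(z[1],z[0])))
```

```text
[[-9.667e-01 -2.000e-04  2.559e-01]
 [-2.559e-01  1.400e-03 -9.667e-01]
 [-2.000e-04 -1.000e+00 -1.500e-03]]
z yaw -75.17208138661144
```

```bash
python3 -m inch '[-1,41,69,0,-1.3,-1,83,139,0,-2.6,-1,124,208,0,-3.9,-1,166,278,0,-5.2,-1,207,347,0,-6.5,-1,248,416,0,-7.8,-1,290,486,0,-9.1,-1,331,555,0,-10.4,-1,373,625,0,-11.7,-1,414,694,0,-13]' 12
```

```text
time_s: 1.15
tcp_pos: [0.4102, -0.1487, 0.2367]
tool_rot: [-0.011, 0.011, -0.707, 0.707]
force: [0.7, -0.2, 0.5]
width: 1.002
```

```bash
python3 -m inch '[-1,28,47,0,0,-1,55,93,0,0,-1,83,140,0,0,-1,110,186,0,0,-1,140,235,0,0,-1,157,263,0,0,-1,157,263,0,0,-1,157,263,-30,0,-1,157,263,-50,0,-1,157,263,-50,0]'
python3 - <<'E'
from h import *
st();snap('wrist','w1');snap('side','s1')
E
```

```text
time_s: 2.15
tcp_pos: [0.5638, 0.1117, 0.1837]
tool_rot: [-0.009, 0.014, -0.707, 0.707]
force: [-0.1, -0.4, -0.7]
width: 0.998
{'time_s': 2.15, 'joint_pos': [0.0756, 0.379, 1.6231, -0.0003, 1.1461, 1.6145], 'joint_velocities': [-0.0061, -0.036, -0.049, 0.003, 0.0402, 0.0004], 'tau': [0.2606, -50.1403, -25.369, 0.032, -0.6828, -0.001], 'tcp_pos': [0.5638, 0.1117, 0.1837], 'tool_rot': [-0.0089, 0.0137, -0.7068, 0.7072], 'force': [-0.139, -0.4152, -0.732], 'ft_torque': [-0.0183, 0.0053, -0.0245], 'width': 0.9981}
```

View pics/w1.png

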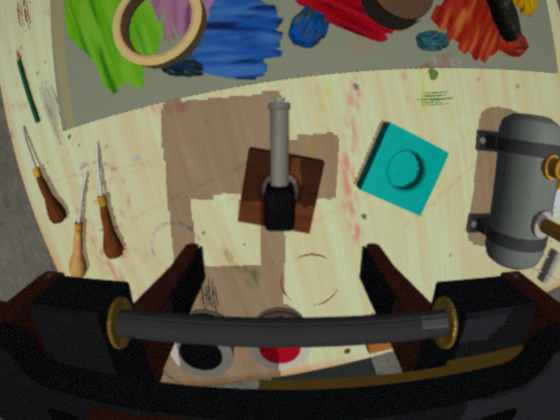

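```bash
cat >> h.py <<'E'
def wcloud(c):
    R=cv2.Rodrigues(c['rvec'])[0]; z=c['z_map']; v,u=np.indices(z.shape)
    a=(u-c['cx'])/c['fx'];b=(v-c['cy'])/c['fy'];r=np.hypot(a,b)+1e-9;k=np.tan(r)/r
    p=np.stack([a*k*z,b*k*z,z],-1)
    return (p-c['tvec'].ravel())@R
E
python3 - <<'E'
from h import *
P=wcloud(load('w1')).reshape(-1,3)
b=lambda x0,x1,y0,y1,z0,z1:P[(P[:,0]>x0)&(P[:,0]<x1)&(P[:,1]>y0)&(P[:,1]<y1)&(P[:,2]>z0)&(P[:,2]<z1)]
t=b(.54,.589,.09,.14,.084,.095); print('grip top',len(t),t.mean(0),t.std(0),cv2.minAreaRect((t[:,:2]*1000).astype(np.float32)))
t=b(.592,.65,.09,.15,.066,.085); print('barrel',np.polyfit(t[:,0]-.567,t[:,1],1),t[:,1].min(),t[:,1].max())
t=b(.5,.62,.06,.19,.0195,.0245); print(' stand',cv2.minAreaRect((t[:,:2]*1000).astype(np.float32)))
c=load('w1');R=cv2.Rodrigues(c['rvec'])[0];print('cam',-R.T@c['tvec'].ravel())
E
```

```text
grip top 1179 [0.56971526 0.11389509 0.08702544] [0.00927111 0.00661867 0.00097496] ((568.9898681640625, 113.80791473388672), (32.9346809387207, 23.107419967651367), 1.182599425315857)
barrel [0.03728243 0.1131718 ] 0.107785786429435 0.12404847110567574
 stand ((568.7178344726562, 113.4189453125), (73.96900939941406, 74.9074478149414), 81.634033203125)
cam [0.641387   0.11363033 0.3296354 ]
```

```bash
python3 -m inch '[-1,2,1,-20,0,-1,2,1,-45,0,-1,2,1,-70,0,-1,2,1,-90,0,-1,2,1,-90,0,-1,2,1,-90,0]'
```

```text
time_s: 2.85
tcp_pos: [0.5695, 0.1131, 0.0979]
tool_rot: [0.012, -0.011, 0.707, -0.707]
force: [1.1, 0.9, -0.2]
width: 1.0
```

```bash
python3 -m inch '[-1,-1,1,-15,0,-1,-1,1,-28,0,-1,-1,1,-36,0,-1,-1,1,-36,0,-1,-1,1,-36,0]'
python3 - <<'E'
from h import *
st();st();snap('wrist','w2')
E
```

```text
time_s: 3.35
tcp_pos: [0.5679, 0.1144, 0.0609]
tool_rot: [0.011, -0.011, 0.707, -0.707]
force: [1.1, -0.4, -0.9]
width: 0.996
{'time_s': 3.35, 'joint_pos': [0.0795, 0.5377, 1.7254, 0.0001, 0.8783, 1.6183], 'joint_velocities': [0.0014, -0.006, -0.0041, 0.0011, -0.0034, -0.0001], 'tau': [-0.0128, -53.8491, -18.443, 0.0075, -0.0613, -0.0007], 'tcp_pos': [0.5679, 0.1144, 0.0609], 'tool_rot': [0.0113, -0.0112, 0.7071, -0.707], 'force': [1.0647, -0.417, -0.8721], 'ft_torque': [0.0356, 0.021, 0.0388], 'width': 0.9959}
{'time_s': 3.35, 'joint_pos': [0.0795, 0.5377, 1.7254, 0.0001, 0.8783, 1.6183], 'joint_velocities': [0.0014, -0.006, -0.0041, 0.0011, -0.0034, -0.0001], 'tau': [-0.0128, -53.8491, -18.443, 0.0075, -0.0613, -0.0007], 'tcp_pos': [0.5679, 0.1144, 0.0609], 'tool_rot': [0.0113, -0.0112, 0.7071, -0.707], 'force': [1.0647, -0.417, -0.8721], 'ft_torque': [0.0356, 0.021, 0.0388], 'width': 0.9959}
```

View pics/w2.png

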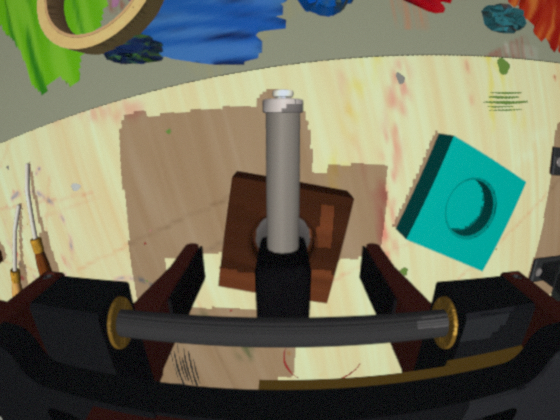

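```bash
python3 -m inch '[1,0,0,0,0,1,0,0,0,0,1,0,0,0,0,1,0,0,0,0,1,0,0,0,0,1,0,0,0,0,1,0,0,0,0,1,0,0,0,0]' 50
```

```text
time_s: 4.2
tcp_pos: [0.5677, 0.1144, 0.0606]
tool_rot: [0.011, -0.011, 0.707, -0.707]
force: [0.0, -2.6, 0.5]
width: 0.311
```

```bash
python3 -m inch '[1,0,0,0,0,1,0,0,0,0,1,0,0,0,0]'
```

```text
time_s: 4.5
tcp_pos: [0.5677, 0.1142, 0.0606]
tool_rot: [-0.011, 0.011, -0.707, 0.707]
force: [0.5, -1.3, -0.7]
width: 0.275
```

```bash
python3 -m inch '[1,0,0,6,0,1,0,0,16,0,1,0,0,35,0,1,0,0,60,0,1,0,0,85,0,1,0,0,110,0,1,0,0,135,0,1,0,0,155,0,1,0,0,167,0,1,0,0,170,0]'; python3 -m inch '[1,0,-10,0,0,1,-1,-30,0,0,1,-2,-60,0,0,1,-3,-90,0,0,1,-4,-120,0,0,1,-5,-150,0,0,1,-5,-180,0,0,1,-5,-210,0,0,1,-5,-230,0,0,1,-5,-230,0,0]';  python3 - <<'E'
from h import *
st();snap('wrist','w3');snap('side','s3');snap('scene','c3')
E
```

```text
time_s: 5.5
tcp_pos: [0.5684, 0.1146, 0.2325]
tool_rot: [0.012, -0.01, 0.707, -0.707]
force: [0.6, -0.2, -2.3]
width: 0.276
time_s: 6.5
tcp_pos: [0.5617, -0.1186, 0.2291]
tool_rot: [-0.009, 0.011, -0.707, 0.707]
force: [0.4, 1.3, -1.7]
width: 0.269
{'time_s': 6.5, 'joint_pos': [-0.3277, 0.3299, 1.575, -0.0012, 1.2388, 1.2147], 'joint_velocities': [0.0458, -0.009, 0.0136, 0.0325, 0.0116, 0.0358], 'tau': [-0.9888, -50.3885, -27.5924, -0.1991, -0.0715, -0.3225], 'tcp_pos': [0.5617, -0.1186, 0.2291], 'tool_rot': [-0.0094, 0.011, -0.7069, 0.7071], 'force': [0.4455, 1.2912, -1.6913], 'ft_torque': [0.0453, 0.0027, 0.0199], 'width': 0.2695}
```

View pics/w3.png

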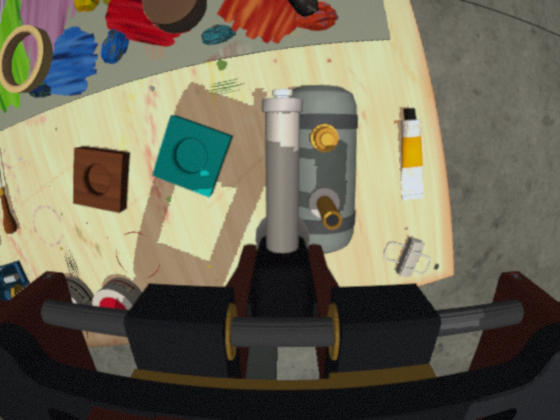

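View pics/s3.png

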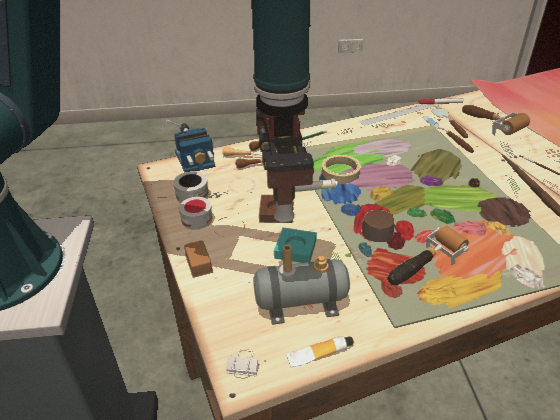

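View pics/c3.png

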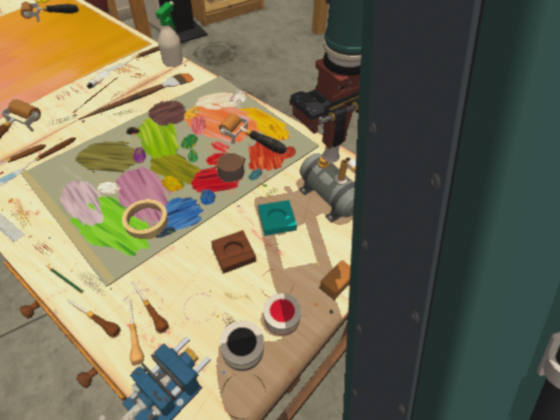

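Run:
```python
from h import *
from scipy.optimize import least_squares
P=wcloud(load('w3')).reshape(-1,3); S=cloud(load('s3')).reshape(-1,3); C=cloud(load('c3')).reshape(-1,3)
def box(P,x0,x1,y0,y1,z0,z1):return P[(P[:,0]>x0)&(P[:,0]<x1)&(P[:,1]>y0)&(P[:,1]<y1)&(P[:,2]>z0)&(P[:,2]<z1)]
def circ(t,r,g):
    f=lambda q:np.hypot(t[:,0]-q[0],t[:,1]-q[1])-r
    s=least_squares(f,g,loss='soft_l1',f_scale=.001);return len(t),s.x.round(4),np.sqrt(np.mean(s.fun**2)).round(5)
for n,Q in(('w',P),('s',S),('c',C)):
    t=box(Q,.54,.59,-.18,-.135,.1,.15)
    if len(t)>20: print(n,'stem',circ(t[t[:,2]<.134],.0078,[.563,-.157]),'rim',np.sort(t[:,2])[-30::5].round(4))
t=box(P,.54,.59,-.18,-.135,.135,.15);print('w rim pts',len(t),t.mean(0),t.min(0),t.max(0))
t=box(S,.53,.6,-.15,-.09,.2,.21);print('s bell narrow',)
for l in np.arange(.165,.22,.005):
    t=box(S,.53,.595,-.15,-.09,l,l+.005)
    if len(t)>5: print(round(l,3),len(t),t.min(0).round(4),t.max(0).round(4))
t=box(S,.53,.6,-.15,-.09,.19,.207);print('neck',circ(t,.0138,[.562,-.119]))
P1=box(P,.5,.63,.05,.18,.019,.0245);print('stand',cv2.minAreaRect((P1[:,:2]*1000).astype(np.float32)))
P1=box(P,.548,.588,.093,.133,.004,.012);print('hole',len(P1),cv2.minEnclosingCircle((P1[:,:2]*1000).astype(np.float32)))
S1=box(C,.5,.63,.05,.18,.019,.0245);print('standC',cv2.minAreaRect((S1[:,:2]*1000).astype(np.float32)))
```

```text
w stem (219, array([ 0.5626, -0.158 ]), np.float64(0.00027)) rim [0.1387 0.1388 0.1389 0.1391 0.1392 0.1394]
s stem (132, array([ 0.562 , -0.1565]), np.float64(0.00084)) rim [0.1395 0.14   0.1401 0.1408 0.1412 0.1418]
c stem (87, array([ 0.5637, -0.1558]), np.float64(0.0008)) rim [0.1386 0.1391 0.1398 0.1405 0.1409 0.1415]
w rim pts 306 [ 0.5632652  -0.15779402  0.13760804] [ 0.5556561  -0.16563305  0.1351119 ] [ 0.57051414 -0.15016851  0.1401381 ]
s bell narrow
0.175 30 [ 0.5439 -0.1337  0.177 ] [ 0.5784 -0.1114  0.18  ]
0.18 71 [ 0.5448 -0.1349  0.1801] [ 0.5774 -0.1104  0.1849]
0.185 54 [ 0.5469 -0.1333  0.185 ] [ 0.576  -0.1142  0.1899]
0.19 35 [ 0.5483 -0.1302  0.19  ] [ 0.5736 -0.1198  0.195 ]
0.195 39 [ 0.5485 -0.1325  0.1952] [ 0.5739 -0.1184  0.1999]
0.2 36 [ 0.5486 -0.1318  0.2003] [ 0.5739 -0.1204  0.2048]
0.205 38 [ 0.5487 -0.1327  0.205 ] [ 0.5736 -0.1195  0.21  ]
0.215 23 [ 0.5483 -0.1382  0.2167] [ 0.5789 -0.1218  0.22  ]
neck (126, array([ 0.5616, -0.116 ]), np.float64(0.00104))
stand ((568.650390625, 113.12137603759766), (74.82487487792969, 75.21804809570312), 81.63772583007812)
hole 521 ((568.1597900390625, 116.02333068847656), 19.900434494018555)
standC ((568.419189453125, 115.45217895507812), (74.8791275024414, 77.03678131103516), 81.31571960449219)
```

```bash
python3 -m inch '[1,0,-15,0,0,1,0,-30,0,0,1,0,-38,0,0,1,0,-41,0,0,1,0,-41,-5,0,1,0,-41,-10,0,1,0,-41,-15,0,1,0,-41,-20,0,1,0,-41,-20,0,1,0,-41,-20,0]'
python3 - <<'E'
from h import *
st();snap('wrist','w4');c=snap('side','s4')
q=cv2.resize(c['image'][150:300,220:360],None,fx=4,fy=4,interpolation=cv2.INTER_CUBIC); cv2.imwrite('pics/s4z.png',q[:,:,::-1])
E
```

```text
time_s: 7.65
tcp_pos: [0.5626, -0.1564, 0.2104]
tool_rot: [0.011, -0.012, 0.707, -0.707]
force: [-0.9, -0.9, -1.9]
width: 0.272
{'time_s': 7.65, 'joint_pos': [-0.3894, 0.3608, 1.5776, 0.0001, 1.2037, 1.1492], 'joint_velocities': [-0.0025, -0.0043, -0.0086, -0.0016, 0.0005, -0.002], 'tau': [0.0116, -51.4829, -26.5293, 0.0462, -0.0584, 0.0001], 'tcp_pos': [0.5626, -0.1564, 0.2104], 'tool_rot': [0.0112, -0.0115, 0.7071, -0.7069], 'force': [-0.8569, -0.8666, -1.8997], 'ft_torque': [0.0108, -0.0031, 0.0103], 'width': 0.2721}
```

View pics/s4z.png

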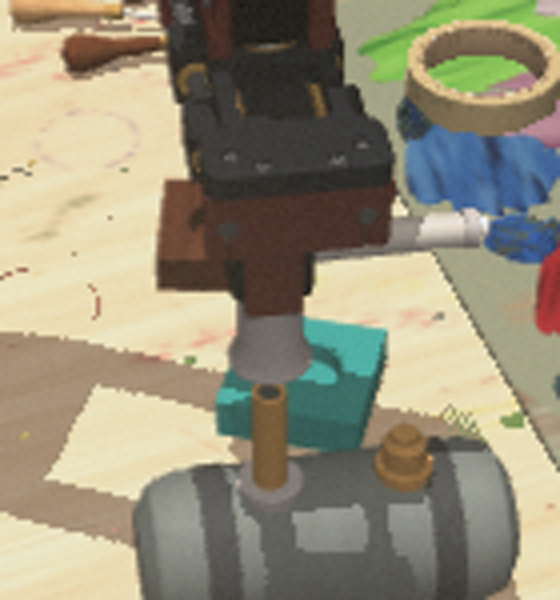

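```bash
python3 -m inch '[1,0,0,-4,0,1,0,0,-8,0,1,0,0,-12,0,1,0,0,-16,0,1,0,0,-20,0,1,0,0,-20,0]';python3 -m inch '[1,0,0,-2,0,1,0,0,-4,0,1,0,0,-6,0,1,0,0,-8,0,1,0,0,-8,0,1,0,0,-8,0]'
python3 - <<'E'
from h import *
st()
E
```

```text
time_s: 8.35
tcp_pos: [0.5622, -0.1564, 0.1898]
tool_rot: [0.011, -0.012, 0.707, -0.707]
force: [-0.4, -0.1, -2.5]
width: 0.27
time_s: 8.95
tcp_pos: [0.5627, -0.1566, 0.1826]
tool_rot: [0.011, -0.011, 0.707, -0.707]
force: [0.2, 0.9, -2.8]
width: 0.273
{'time_s': 8.95, 'joint_pos': [-0.3897, 0.3894, 1.609, 0.0001, 1.1433, 1.1491], 'joint_velocities': [-0.0001, -0.0007, -0.0028, -0.001, -0.0003, -0.0011], 'tau': [-0.0008, -52.4068, -25.5214, 0.0442, -0.068, -0.0001], 'tcp_pos': [0.5627, -0.1566, 0.1826], 'tool_rot': [0.0113, -0.0113, 0.7071, -0.707], 'force': [0.2447, 0.8896, -2.7838], 'ft_torque': [0.0075, 0.0526, 0.0037], 'width': 0.2731}
```

```bash
for i in 1 2; do :; done; python3 -m inch '[1,0,0,-1,0,1,0,0,-2,0,1,0,0,-2,0]'; python3 -m inch '[1,0,0,-1,0,1,0,0,-2,0,1,0,0,-2,0]'; python3 -m inch '[1,0,0,-1,0,1,0,0,-2,0,1,0,0,-2,0]'
```

```text
time_s: 9.25
tcp_pos: [0.5626, -0.1566, 0.1805]
tool_rot: [0.011, -0.011, 0.707, -0.707]
force: [-0.2, 0.5, -2.4]
width: 0.272
time_s: 9.55
tcp_pos: [0.5626, -0.1565, 0.1784]
tool_rot: [0.011, -0.011, 0.707, -0.707]
force: [-0.2, 0.0, -2.5]
width: 0.271
time_s: 9.85
tcp_pos: [0.5628, -0.1566, 0.1771]
tool_rot: [-0.011, 0.011, -0.707, 0.707]
force: [-1.5, 1.1, 4.0]
width: 0.27
```

```bash
python3 -m inch '[1,0,0,-1,0,1,0,0,-1,0]'; python3 -m inch '[1,0,0,-1,0,1,0,0,-1,0]'
```

```text
time_s: 10.05
tcp_pos: [0.5629, -0.1567, 0.1763]
tool_rot: [-0.012, 0.011, -0.707, 0.707]
force: [-2.3, 0.7, 5.4]
width: 0.266
time_s: 10.25
tcp_pos: [0.5629, -0.1566, 0.1756]
tool_rot: [-0.012, 0.011, -0.707, 0.707]
force: [-3.9, 0.9, 9.0]
width: 0.269
```

```bash
python3 -m inch '[1,-0.7,0,-1,0,1,-0.7,0,-1,0]'; python3 -m inch '[1,-0.5,0,-1,0,1,-0.5,0,-1,0]'
```

```text
time_s: 10.45
tcp_pos: [0.5628, -0.1567, 0.175]
tool_rot: [-0.012, 0.01, -0.707, 0.707]
force: [-2.0, 1.4, 10.1]
width: 0.27
time_s: 10.65
tcp_pos: [0.5628, -0.1567, 0.1744]
tool_rot: [-0.012, 0.01, -0.707, 0.707]
force: [-1.2, 2.3, 11.8]
width: 0.274
```

```bash
python3 -m inch '[1,0,-0.4,-1,0,1,0,-0.4,-1,0]'; python3 -m inch '[1,0,0,-1,0,1,0,0,-1,0]'
python3 - <<'E'
from h import *
st();snap('wrist','w5')
E
```

```text
time_s: 10.85
tcp_pos: [0.5629, -0.1568, 0.1735]
tool_rot: [0.012, -0.01, 0.707, -0.707]
force: [-1.9, 3.5, 12.8]
width: 0.272
time_s: 11.05
tcp_pos: [0.563, -0.1568, 0.1728]
tool_rot: [-0.013, 0.01, -0.707, 0.707]
force: [-1.8, 3.7, 15.3]
width: 0.268
{'time_s': 11.05, 'joint_pos': [-0.3907, 0.3988, 1.6217, 0.0016, 1.1177, 1.1477], 'joint_velocities': [-0.0009, -0.0007, -0.001, 0.0002, 0.0024, 0.0015], 'tau': [-1.6568, -42.8576, -21.3818, -0.844, -1.388, -0.0003], 'tcp_pos': [0.563, -0.1568, 0.1728], 'tool_rot': [-0.0126, 0.0099, -0.707, 0.707], 'force': [-1.7927, 3.683, 15.2608], 'ft_torque': [0.6736, 0.3504, 0.0134], 'width': 0.2677}
```

View pics/w5.png

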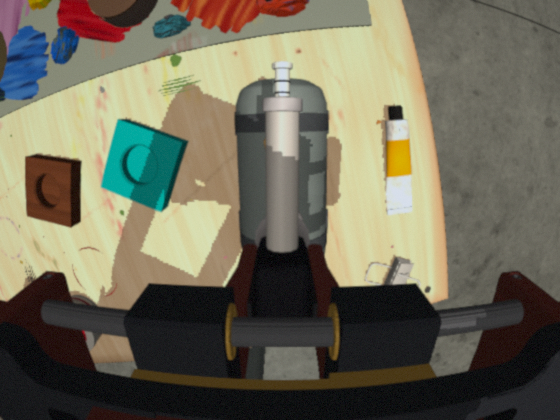

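```bash
python3 -m inch '[1,-0.5,0.7,-1,0,1,-0.5,0.7,-1,0,1,-0.5,0.7,-1,0]'; python3 -m inch '[1,0,0,0,0,1,0,0,0,0,1,0,0,0,0]'
```

```text
time_s: 11.4
tcp_pos: [0.563, -0.1567, 0.1723]
tool_rot: [-0.013, 0.01, -0.707, 0.707]
force: [-1.6, 2.1, 15.7]
width: 0.269
time_s: 11.7
tcp_pos: [0.563, -0.1567, 0.1723]
tool_rot: [-0.013, 0.01, -0.707, 0.707]
force: [-2.4, 1.5, 15.7]
width: 0.273
```

```bash
python3 -m inch '[1,0,0.3,-1,0,1,0,0.3,-1,0,1,0,0.3,-1,0,1,0,0.3,-1,0,1,0,0.3,-1,0]'; python3 -m inch '[1,0,0,0,0,1,0,0,0,0,1,0,0,0,0,1,0,0,0,0,1,0,0,0,0]'
```

```text
time_s: 12.2
tcp_pos: [0.5631, -0.1566, 0.1716]
tool_rot: [-0.013, 0.009, -0.706, 0.708]
force: [-3.3, 1.7, 17.5]
width: 0.272
time_s: 12.7
tcp_pos: [0.5631, -0.1566, 0.1716]
tool_rot: [-0.013, 0.009, -0.706, 0.708]
force: [-1.7, 2.5, 17.9]
width: 0.272
```

```bash
for k in 1; do python3 -m inch '[1,0,0,0,0,1,0,0,0,0,1,0,0,0,0,1,0,0,0,0,1,0,0,0,0,1,0,0,0,0,1,0,0,0,0,1,0,0,0,0,1,0,0,0,0,1,0,0,0,0]'; done; python3 -m inch '[1,0,0,0,0,1,0,0,0,0,1,0,0,0,0,1,0,0,0,0,1,0,0,0,0,1,0,0,0,0,1,0,0,0,0,1,0,0,0,0,1,0,0,0,0,1,0,0,0,0]'
python3 - <<'E'
from h import *
st();c=snap('wrist','w6');snap('side','s6')
for t in('w5','w6'):
    c=load(t);cv2.imwrite(f'pics/{t}z.png',cv2.resize(c['image'][50:130,240:330],None,fx=6,fy=6,interpolation=cv2.INTER_CUBIC)[:,:,::-1])
a=np.hstack([cv2.resize(cv2.imread(f'pics/{t}z.png'),(390,400)) for t in('w5','w6')]);cv2.imwrite('pics/cmp.png',a)
E
```

```text
time_s: 13.7
tcp_pos: [0.5631, -0.1566, 0.1716]
tool_rot: [-0.013, 0.009, -0.706, 0.708]
force: [-3.0, 2.1, 17.3]
width: 0.277
time_s: 14.7
tcp_pos: [0.5631, -0.1567, 0.1716]
tool_rot: [-0.013, 0.009, -0.706, 0.708]
force: [-2.3, 1.1, 18.3]
width: 0.269
{'time_s': 14.7, 'joint_pos': [-0.3898, 0.3993, 1.6243, 0.0005, 1.1125, 1.149], 'joint_velocities': [0.0017, -0.0004, -0.0006, -0.0005, 0.0011, 0.0007], 'tau': [-0.5275, -41.429, -20.2593, -0.1704, -1.2001, -0.0011], 'tcp_pos': [0.5631, -0.1567, 0.1716], 'tool_rot': [-0.0131, 0.0094, -0.7064, 0.7076], 'force': [-2.3014, 1.0763, 18.2992], 'ft_torque': [0.2851, 0.4509, 0.0244], 'width': 0.2692}
```

View pics/cmp.png

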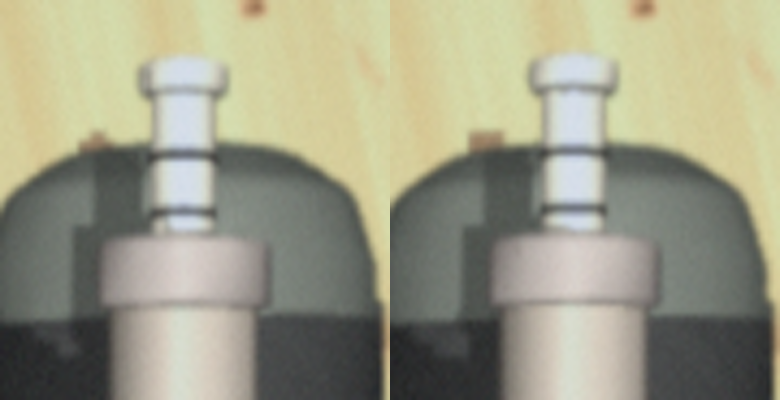

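View pics/s6.png

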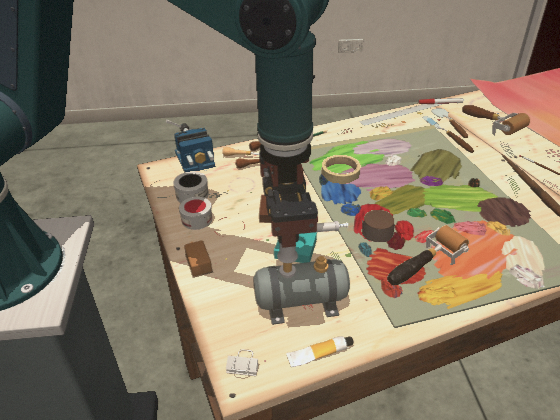

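```bash
python3 -m inch '[1,0.3,0,2,0,1,0.6,-0.1,4,0,1,0.9,-0.2,6,0,1,1.2,-0.3,9,0,1,1.2,-0.4,12,0,1,1.2,-0.4,16,0,1,1.2,-0.4,20,0,1,1.2,-0.4,25,0,1,1.2,-0.4,30,0,1,1.2,-0.4,30,0]'; python3 -m inch '[1,0,0,6,0,1,0,0,14,0,1,0,0,22,0,1,0,0,30,0,1,0,0,35,0,1,0,0,35,0]'
python3 - <<'E'
from h import *
st();snap('wrist','w7');snap('side','s7')
E
```

```text
time_s: 15.8
tcp_pos: [0.5627, -0.1566, 0.1995]
tool_rot: [-0.012, 0.011, -0.707, 0.707]
force: [0.0, 0.2, -3.4]
width: 0.273
time_s: 16.4
tcp_pos: [0.5628, -0.1567, 0.2348]
tool_rot: [-0.012, 0.011, -0.707, 0.707]
force: [-0.3, 0.2, -2.0]
width: 0.268
{'time_s': 16.4, 'joint_pos': [-0.3897, 0.3368, 1.5492, 0.0001, 1.2535, 1.1491], 'joint_velocities': [-0.0009, 0.0131, 0.0202, 0.0006, -0.0119, 0.0008], 'tau': [0.0231, -51.403, -27.7527, 0.0465, 0.0873, -0.0006], 'tcp_pos': [0.5628, -0.1567, 0.2348], 'tool_rot': [-0.012, 0.0106, -0.7068, 0.7073], 'force': [-0.2725, 0.2021, -2.0459], 'ft_torque': [-0.023, 0.0329, 0.0586], 'width': 0.2679}
```

View pics/w7.png

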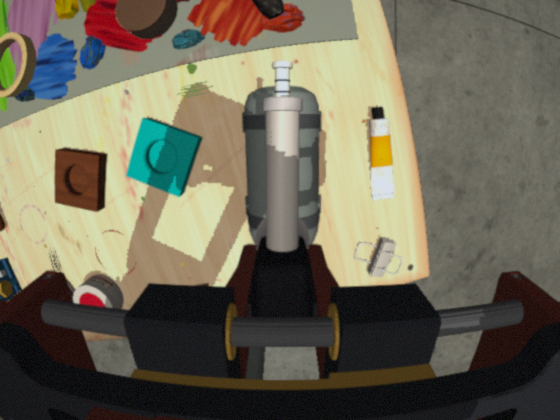

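View pics/s7.png

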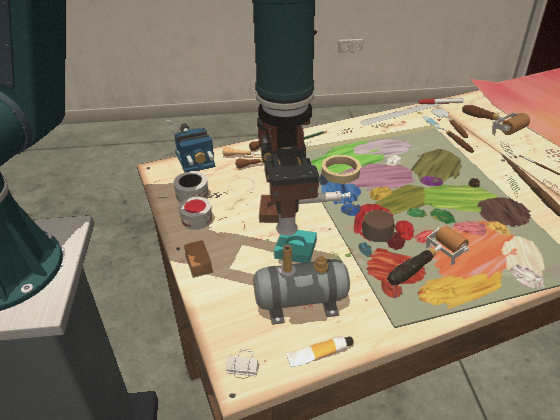

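```bash
python3 -m inch '[1,0,10,0,0,1,1,30,0,0,1,2,60,0,0,1,3,95,0,0,1,4,130,0,0,1,4,165,0,0,1,5,200,0,0,1,5,230,0,0,1,5,255,0,0,1,5,268,0,0]'; python3 -m inch '[1,0,3,0,0,1,0,3,0,0,1,0,3,-15,0,1,0,3,-40,0,1,0,3,-65,0,1,0,3,-90,0,1,0,3,-110,0,1,0,3,-120,0,1,0,3,-120,0,1,0,3,-120,0]'
python3 - <<'E'
from h import *
st();snap('wrist','w8');c=snap('side','s8');cv2.imwrite('pics/s8z.png',cv2.resize(c['image'][120:260,200:360],None,fx=4,fy=4,interpolation=cv2.INTER_CUBIC)[:,:,::-1])
E
```

```text
time_s: 17.5
tcp_pos: [0.5664, 0.1142, 0.2332]
tool_rot: [0.012, -0.012, 0.707, -0.707]
force: [-0.5, 0.0, -3.1]
width: 0.276
time_s: 18.5
tcp_pos: [0.5679, 0.1141, 0.1143]
tool_rot: [0.011, -0.011, 0.707, -0.707]
force: [0.7, 0.6, -1.6]
width: 0.269
{'time_s': 18.5, 'joint_pos': [0.079, 0.464, 1.6866, -0.0, 0.9902, 1.6186], 'joint_velocities': [0.0064, -0.013, -0.0114, 0.0007, -0.002, 0.0008], 'tau': [-0.1175, -52.7981, -21.5121, -0.0023, -0.0397, -0.0029], 'tcp_pos': [0.5679, 0.1141, 0.1143], 'tool_rot': [0.0113, -0.0107, 0.707, -0.707], 'force': [0.6966, 0.5672, -1.5612], 'ft_torque': [-0.0192, -0.0051, -0.0112], 'width': 0.2688}
```

View pics/s8z.png

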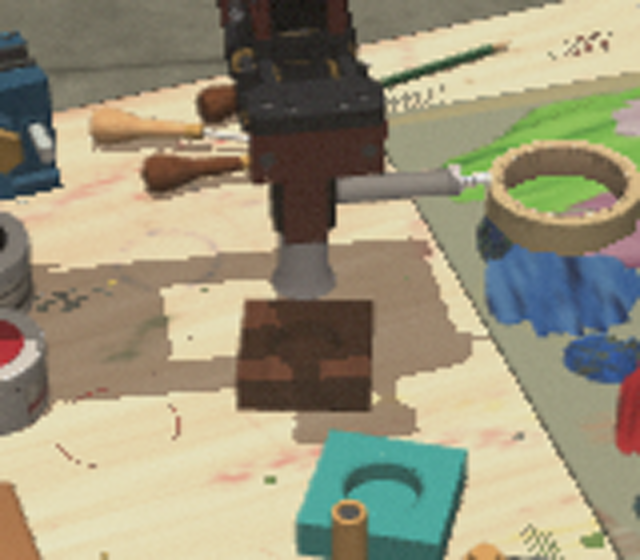

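View pics/w8.png

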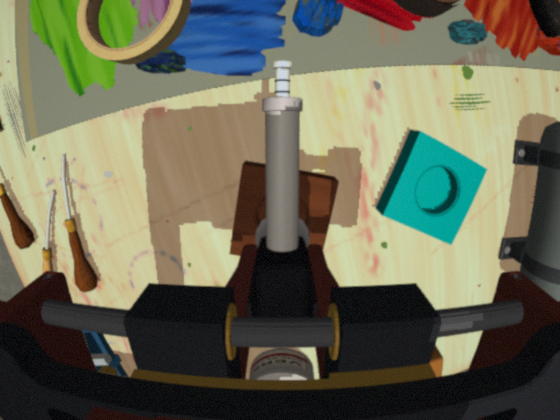

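```bash
python3 -m inch '[1,0,0,-8,0,1,0,0,-18,0,1,0,0,-26,0,1,0,0,-34,0,1,0,0,-41,0,1,0,0,-46,0,1,0,0,-50,0,1,0,0,-50,0]'; python3 -m inch '[1,0,0,-1,0,1,0,0,-2,0,1,0,0,-2,0]'; python3 -m inch '[1,0,0,-1,0,1,0,0,-1,0]'
```

```text
time_s: 19.4
tcp_pos: [0.5671, 0.1146, 0.063]
tool_rot: [0.011, -0.011, 0.707, -0.707]
force: [0.3, 0.6, -2.3]
width: 0.274
time_s: 19.7
tcp_pos: [0.5671, 0.1146, 0.0617]
tool_rot: [0.011, -0.011, 0.707, -0.707]
force: [0.7, -0.3, -2.2]
width: 0.271
time_s: 19.9
tcp_pos: [0.5673, 0.1146, 0.0609]
tool_rot: [0.011, -0.011, 0.707, -0.707]
force: [0.4, 0.6, -2.3]
width: 0.267
```

```bash
python3 -m inch '[1,0,0,-1,0,1,0,0,-1,0]'; python3 -m inch '[1,0,0,-0.5,0,1,0,0,-0.5,0]'
```

```text
time_s: 20.1
tcp_pos: [0.5674, 0.1146, 0.0607]
tool_rot: [0.012, -0.011, 0.707, -0.707]
force: [-2.4, -0.6, 7.7]
width: 0.269
time_s: 20.3
tcp_pos: [0.5673, 0.1146, 0.0605]
tool_rot: [0.012, -0.011, 0.707, -0.707]
force: [-3.3, 0.3, 10.2]
width: 0.266
```

```bash
python3 -m inch '[1,0,0,1,0,1,0,0,1,0]' 15; python3 -m inch '[0.3,0,0,0,0,0,0,0,0,0,-0.3,0,0,0,0,-0.3,0,0,0,0,-0.3,0,0,0,0,-0.3,0,0,0,0]';python3 - <<'E'
from h import *
st();snap('wrist','w9')
E
```

```text
time_s: 20.5
tcp_pos: [0.5676, 0.1146, 0.0603]
tool_rot: [0.012, -0.011, 0.707, -0.707]
force: [-0.2, -0.3, -1.3]
width: 0.304
time_s: 21.1
tcp_pos: [0.5672, 0.1146, 0.0601]
tool_rot: [0.011, -0.011, 0.707, -0.707]
force: [-0.0, 0.3, -0.7]
width: 0.647
{'time_s': 21.1, 'joint_pos': [0.0799, 0.5382, 1.7273, 0.0002, 0.8761, 1.6188], 'joint_velocities': [0.0002, -0.0003, 0.0005, -0.0017, 0.0022, -0.0005], 'tau': [0.001, -54.293, -18.6608, 0.0092, -0.073, 0.0], 'tcp_pos': [0.5672, 0.1146, 0.0601], 'tool_rot': [0.0113, -0.0113, 0.7071, -0.707], 'force': [-0.0037, 0.3453, -0.7108], 'ft_torque': [-0.0012, -0.0056, 0.0024], 'width': 0.6474}
```

View pics/w9.png

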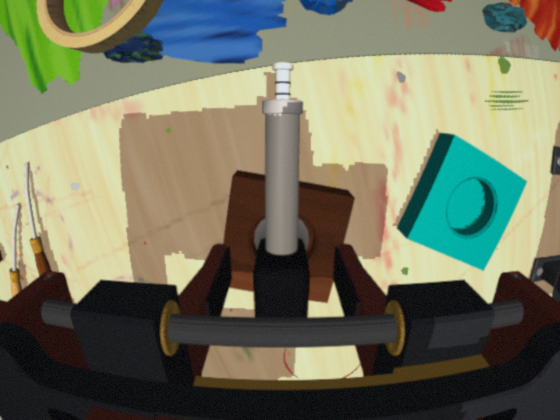

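The gauge stands free with the rod out at (283,65). The gap is even on both sides, so I'm retreating straight up.

```bash
python3 -m inch '[-0.4,0,0,8,0,-0.4,0,0,25,0,-0.4,0,0,50,0,-0.4,0,0,80,0,-0.4,0,0,110,0,-0.4,0,0,140,0,-0.4,0,0,160,0,-0.4,0,0,160,0]'; python3 -m inch '[-0.4,-20,0,20,0,-0.4,-60,0,40,0,-0.4,-100,0,60,0,-0.4,-100,0,60,0,-0.4,-100,0,60,0]'
python3 - <<'E'
from h import *
st();snap('wrist','wa');c=snap('side','sa');a=c['image'][150:250,230:360];b=snap('scene','ca')['image'][190:290,190:290]
f=lambda x,s:cv2.resize(x,None,fx=s,fy=s,interpolation=cv2.INTER_CUBIC)[:,:,::-1]
cv2.imwrite('pics/fin.png',np.hstack([f(a,3.4),f(b,3.4)]))
for n,P in(('s',cloud(load('sa'))),('c',cloud(load('ca'))),('w',wcloud(load('wa')))):
    P=P.reshape(-1,3);t=P[(P[:,0]>.54)&(P[:,0]<.59)&(P[:,1]>.09)&(P[:,1]<.14)&(P[:,2]>.085)&(P[:,2]<.1)]
    print(n,len(t),t.mean(0),t.std(0)); t=P[(P[:,0]>.6)&(P[:,0]<.72)&(P[:,1]>.1)&(P[:,1]<.14)&(P[:,2]>.055)&(P[:,2]<.085)];print(' maxx',np.sort(t[:,0])[-5:])
E
```

```text
time_s: 21.95
tcp_pos: [0.5694, 0.1148, 0.2239]
tool_rot: [0.014, -0.009, 0.707, -0.707]
force: [0.3, 0.3, 0.2]
width: 0.704
time_s: 22.45
tcp_pos: [0.4668, 0.1146, 0.2799]
tool_rot: [0.012, -0.011, 0.707, -0.707]
force: [-0.2, 0.6, -0.0]
width: 0.704
{'time_s': 22.45, 'joint_pos': [0.0969, 0.1438, 1.6976, 0.0, 1.2994, 1.6355], 'joint_velocities': [-0.0075, 0.0409, -0.0266, -0.0004, -0.0085, -0.0005], 'tau': [0.3534, -39.5474, -27.0871, 0.0373, 0.2112, 0.0072], 'tcp_pos': [0.4668, 0.1146, 0.2799], 'tool_rot': [0.0117, -0.0111, 0.7071, -0.707], 'force': [-0.2036, 0.5594, -0.0469], 'ft_torque': [-0.0369, 0.0297, 0.0134], 'width': 0.7036}
s 112 [0.56576779 0.1124819  0.08901802] [0.00973926 0.00712238 0.00171217]
 maxx [0.66502696 0.66645485 0.66646078 0.66669778 0.66683857]
c 171 [0.56526518 0.11773294 0.08880292] [0.00970394 0.00673849 0.00144399]
 maxx [0.66614756 0.66679766 0.66681082 0.6674007  0.6677805 ]
w 664 [0.56738028 0.11438758 0.08711534] [0.00930436 0.00637527 0.00088977]
 maxx [0.66730416 0.66764916 0.66773229 0.66786039 0.66880505]
```

View pics/fin.png

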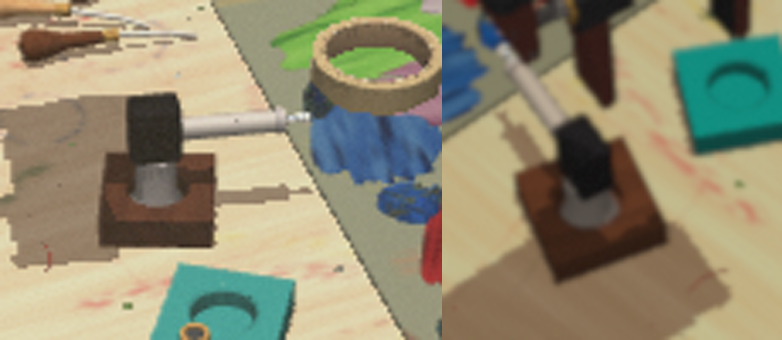

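View pics/sa.png

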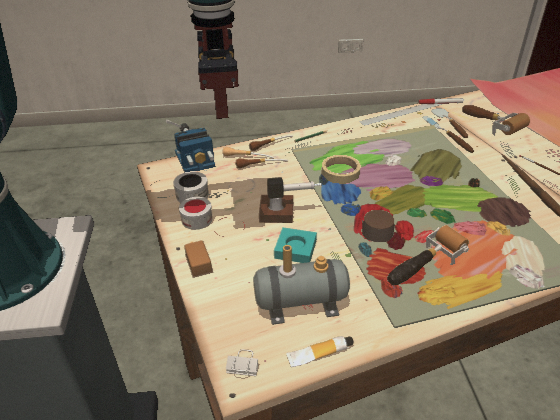

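```bash
python3 -m inch '[-0.4,0,0,0,0,-0.4,0,0,0,0,-0.4,0,0,0,0]'; python3 -c "
from cell import ticket;print(ticket.finish_job())"
```

```text
time_s: 22.9
tcp_pos: [0.4675, 0.1145, 0.2796]
tool_rot: [0.011, -0.012, 0.707, -0.707]
force: [-0.1, 0.6, -1.3]
width: 0.699
the job is handed in; nothing more can be done
None
```

I pressed the gauge onto the valve stem, put it back upright in its wooden stand with the rod still out, and handed the job in at 22.9 s.

- **Pressing:** I held a wrist reading of 17.3 to 18.3 N for 2.5 s. Adding the gauge's weight of about 2.3 N, the valve saw about 20 N. The highest reading I saw was 18.3 N (about 20.6 N on the valve), but I only have readings from the end of each move. There was a side load of up to about 4 N in x and in y as the stem went in; I eased it with sub-millimetre shifts.
- **Rod:** It came out about 11 to 12 mm and did not move further during the hold. That is near the low end of the expected 10 to 26 mm. After release it was still out, with the tip at x ≈ 0.667 m against about 0.655 m before.
- **Final state:** The gauge stands upright in the stand. Its top was at z ≈ 0.087 to 0.089 m, the same as at the start. The grip centre measured within about 2.5 mm in x of where it was, and the cameras disagree with each other by a few millimetres in y. In the last side view the reservoir, tins, sanding block and turquoise stand look unmoved; I did not measure them. The gripper was clear of everything.

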